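# Rehang the skimmer and fold away its old hook

## Robot

A 6-joint arm with a two-finger parallel gripper is mounted at the origin on a cart in front of the work surface, level with it; the furniture and walls round the work are solid. World frame = base frame: x ahead of the robot, y to its left, z up, the work surface at z = 0. Lengths are in mm, angles in rad, forces in N, time in s.
With the tool pointing down it reaches from about 325 to 750 mm from the base axis. Payload 7.6 kg.
Tool frame: the origin (TCP) lies midway between the tips of the shut fingers; the grasp point (between the pads) lies 19 mm behind it; x points along the fingers, z is the direction in which the jaws open and shut, and the axes are right-handed (so a half turn about x gives the same grasp; the last joint's range is limited). The gripper opens to 85 mm and grips with 20 to 120 N. Pads are 22 mm wide; open, the fingers measure 114 mm over their backs; the gripper's body (76 mm by 85 mm) begins 54 mm behind the grasp point. The pads swing forward as they close: fully open they stand 13 mm farther back than shut.
Start: joints at [-1.418, 0.052, 1.401, -0, 1.689, -0.07], TCP at [116.028, -512.038, 231.323] pointing down, gripper open.
Joint ranges: [-2.9, 2.9], [-0.91, 2.17], [0.12, 2.37], [-1.06, 4.2], [0.26, 2.73], [-2.93, 2.93]. Speed limits (rad/s): [2.57, 2.57, 3.01, 3.14, 3.14, 3.14].

## Interface

Orientations are given as a rotation vector (axis times angle).
In Python, from rig import robot gives the robot as it stands. The module is installed in compiled form; this text tells all that it offers.
- The arm moves only by the tool play_rows, never from a script. Its arguments are lists of equal length, an entry for each row: "hand": the opening, from -1 (shut) to 1 (fully open), so that 0 is half open; "dp": the shift along the tool's x, y, z in mm, a list of three; "delta_rot": the turn, a rotation vector about the tool's x, y, z in degrees, a list of three. A call has exactly 5 rows; each row shifts and turns the commanded pose from where the row before left it, along the tool's axes as they then stand; what a row does not reach is not made up. A row lasts 1/12 s, in which the tool goes at most 41.7 mm and 7.16 degrees, less where a joint would pass 70% of its speed; a pose out of reach is approached as far as the arm can. A call with a gripper value outside its range is refused whole. The fingers move at their own pace and stop on an object; "newtons" is the grip in N (left out, the last holds). Time passes only in rows, so rows that do not move let the fingers close, or fill a call up. It gives the time, the measured TCP pose, the force and the opening at its end, in the units of the state.
- robot.get_state(): the state, without advancing time (a new reading comes with each control period).
- robot.camera(name): name is "side" or "top"; returns (picture, depth): 400x640x3 uint8, red, green, blue; 400x640 float32, mm along the optical axis (not along the pixel's ray), 0 where there is no reading.
- robot.camera_params(name): a dict with "fov_y" (degrees; the focal length in pixels is half the picture's height over the tangent of half this angle, whatever the lens; pixels are square), "cx", "cy" (the principal point, pixels), "k1" (the pictures are not rectified: a ray, as slopes to the right and down, at radius r is drawn at 1 + k1 r^2 times it, then the intrinsics apply), "R" (3x3) and "t" (3): a world point X has camera coordinates R X + t. Camera axes: x right, y down, z forward; pixel columns grow to the right and rows downward; lengths in mm; the calibration is good to about 2 mm. A picture is of the moment at which its call begins. camera_params takes no time and is no camera call.
- robot.sign_off(): hands the job in, once; it reports no verdict.
Trained networks look in the newest picture that a camera, given by its name, has taken for a name from the list of things; names that differ only in an ending like _2 or _b are one class to them, and where a whole thing is asked for, a point or a joint stands for the part that bears it (a point fixed in the world has none). Each returns a list of dicts, best first, with "p" (0 to 1); they miss things now and then, are a little off and sometimes report something else, mostly with a low value. They report only what shows in the picture. A call takes as long as a camera call. They do not tell look-alikes from the thing itself.
- robot.boxes_of(camera, query): "rect" ([left, top, width, height] in pixels, round what is visible of it).
- robot.silhouettes(camera, query): "pixels" (400x640 bool, what is visible of it) and "rect" ([left, top, width, height] in pixels, round what is visible of it).
- robot.mark_of(camera, query): "pixel" ([row, column] in pixels: a listed point, or the origin of a listed thing).
The state is a dict: "t": time; "qpos": joint angles; "qvel": joint speeds; "tau": joint torques, N m; "ee_pos": TCP position; "ee_rot": TCP orientation; "ft_force": force on the tool from outside, world axes, zero at the start; "moment": the same for the moment, N m; "opening": finger opening in mm.
Only numpy, scipy, OpenCV 4.12 (cv2) and the standard library are available. Lean on these libraries where they do the work, as an engineer would, in place of code of your own. Each camera call takes 0.05 s, during which the arm holds its last target. There are 200 camera calls.

## Task

On the wooden utensil stand, fold the empty hook all the way out, move the skimmer over from its hook and hang it on that one by its ring, let go, and then fold the emptied hook flat against the board again. Lay the skimmer nowhere else on the way, do not press hard on the stand, and leave the mug, the tin and the onion where they are.

Things in the scene. Friction and masses are not known exactly. Their poses are not given: they have to be found in the camera images.
- stand: Fixed wooden stand. Board 300 wide, 18 thick: its front face (x = 0) looks to the right and somewhat at the robot; -x out of the board, y along it, z up; origin on the worktop, mid face. Foot 16 high, x -0.06 to 0.10. Ledge over the hooks, underside at z 0.36, 44 mm out: no room for a vertical gripper there; come from its front tilted about 45 degrees, closing along y. Hooks 75 mm either side of the middle.
- hook_a: Steel plate 36x80 mm on the board with a folding hook; the skimmer hangs on it at the start (left or right). Origin on the board's face at hinge height (0.23 m up), -x out of the board, z up. Hinge pin along y at x = -0.026. Arm: a flat bar 12 mm wide (y), 7 thick, 61 long from the pin, its end a finger rising 14 mm over the bar's middle line when out. Flat: bar straight up, 22 mm gap behind it.
- hook_b: Steel plate 36x80 mm on the board with a folding hook; empty and folded at the start (left or right). Origin on the board's face at hinge height (0.23 m up), -x out of the board, z up. Hinge pin along y at x = -0.026. Arm: a flat bar 12 mm wide (y), 7 thick, 61 long from the pin, its end a finger rising 14 mm over the bar's middle line when out. Flat: bar straight up, 22 mm gap behind it.
- hook_a_grip (a point): Middle of the bar of hook_a's arm, 42 mm from the hinge pin along the bar: a good place to pinch it, across its 12 mm width.
- hook_b_grip (a point): The same point on hook_b's arm, 42 mm from its hinge pin.
- hook_a_arm (a joint): Angle of the arm of hook_a, rad: 0 = folded flat (straight up), grows as it swings down and out, 1.571 = fully out, level, at its stop. The hinge is stiff: it takes about 0.07 N m (some 2 N at the grip point) to turn it and it stays where it is left, no spring. A pinch slips and lags as it turns: press it home with shut fingers. Fully out at the start.
- hook_b_arm (a joint): Angle of the arm of hook_b, rad: 0 = folded flat (straight up), grows as it swings down and out, 1.571 = fully out, level, at its stop. The hinge is stiff: it takes about 0.07 N m (some 2 N at the grip point) to turn it and it stays where it is left, no spring. A pinch slips and lags as it turns: press it home with shut fingers. 0 to 0.15 at the start.
- skimmer: Flat skimmer, about 0.13 kg, 207 mm long, hung upright. Origin: centre of its ring (44 mm outside, 4 mm wire, 36 mm opening, in the y-z plane). Wooden handle 18 wide (y), 14 thick (x), z -0.030 to -0.118; steel disc of 64 mm, 4 thick, centre z -0.152. Hung, the ring's centre is 14.5 mm below the hinge pin; to pass the hook's finger raise it 11 to 28 mm (best 20) from there.
- skimmer_grip (a point): On the skimmer's handle, 95 mm below the ring's centre: a good place to pinch it, across its 18 mm width, clear of the hook above.
- mug: A plain white mug, 86x118x92 mm, near the stand. Origin at the centre of its underside. Leave it alone.
- tin: A round steel tin with a knobbed wooden lid, 82x82x110 mm, near the stand. Origin at the centre of its underside. Leave it alone.
- onion: A red onion, 78x77x78 mm, near the stand. Origin at the centre of its underside. Leave it alone.
Not all that is in view belongs to the job. Of the things that look like the skimmer, the largest one is meant.

How it is judged (in metres and radians):
On the way, in this order (a step that is already met when the one before it is completed fails the run):
1. the empty hook is folded out to its stop (value of joint hook_b_arm above 1.45 rad), for 0.2 s.
2. the skimmer hangs by its ring on the hook that was empty, released and still (value of joint hook_b_arm above 1.45 rad and x of skimmer in the frame of hook_b between -0.086 and -0.028 m and y of skimmer in the frame of hook_b between -0.012 and 0.012 m and z of skimmer in the frame of hook_b between -0.023 and -0.009 m and angle between skimmer's own z axis and vertical below 0.25 rad and contact force between each of the arm, the fingers and skimmer below 0.3 N and contact force between skimmer and hook_b above 0.3 N and linear speed of skimmer below 0.05 m/s), for 0.3 s.
At the end, for the whole second after the job is handed in: hook_b out (over 1.45 rad), the skimmer hanging still on it by its ring, upright within 0.25 rad, not held (ring's centre in hook_b's frame: x -0.086 to -0.028, y within 0.012, z -0.023 to -0.009 m); hook_a folded flat (under 0.12 rad) (all of step 2 and value of joint hook_a_arm below 0.12 rad); the robot touches nothing.
It fails at once if the skimmer is dropped or laid down (ring's centre lower than 0.15 m, or tipped over 0.9 rad) (height (world z) of skimmer below 0.15 m or angle between skimmer's own z axis and vertical above 0.9 rad).
It fails at once if the gripper or the arm presses on the stand's board, foot or ledge with more than 40 N (contact force between any of the fingers, the arm and stand above 40 N).
It fails at once if the mug, the tin or the onion is moved more than 3 cm (distance of any of mug, tin, onion from where it was at the start of the episode above 0.03 m).
It also fails if it takes over 72 s, if anything falls off the work surface, if the arm or the gripper's body presses on something with over 40 N, if the wrist force passes 120 N, or if a joint passes its speed limit or range.

## Working session

There is one attempt and no reset: what is moved stays moved. The work goes in short steps, Python scripts to look and compute and a tool call to move; the robot and the scene stay as the last step left them, time stands still between calls to the robot, and variables do not carry over. Pictures are saved under pics/ and viewed, on a budget of 10 in all, crops included, one or two more only if the job needs it, and the job is handed in when it is done.

Besides the shell and the picture viewer there is one more tool, called as name(argument=value, ...) on one line, values as JSON. play_rows: Moves the arm, as the interface text tells. Its arguments: {"type":"object","properties":{"hand":{"type":"array"},"dp":{"type":"array"},"delta_rot":{"type":"array"},"newtons":{"type":"number"}},"required":["hand","dp","delta_rot"]}

```bash
mkdir -p pics
cat > h.py <<'E'
import numpy as np, cv2
from rig import robot
from scipy.spatial.transform import Rotation as Ro
def intr(n):
    p=robot.camera_params(n); f=200/np.tan(np.radians(p['fov_y'])/2)
    return p,f
def unproj(n,rc,d):
    """rc: Nx2 row,col; d depth mm -> world"""
    p,f=intr(n); rc=np.atleast_2d(np.asarray(rc,float)); d=np.atleast_1d(d)
    yd=(rc[:,0]-p['cy'])/f; xd=(rc[:,1]-p['cx'])/f
    x,y=xd.copy(),yd.copy()
    for _ in range(20):
        s=1+p['k1']*(x*x+y*y); x,y=xd/s,yd/s
    C=np.stack([x*d,y*d,d*np.ones_like(x)],1)
    return (C-np.array(p['t']))@np.array(p['R'])
def proj(n,X):
    p,f=intr(n); C=np.atleast_2d(X)@np.array(p['R']).T+np.array(p['t'])
    x,y=C[:,0]/C[:,2],C[:,1]/C[:,2]; s=1+p['k1']*(x*x+y*y)
    return np.stack([p['cy']+f*y*s,p['cx']+f*x*s],1),C[:,2]
def depth_at(D,rc,k=2):
    r,c=int(round(rc[0])),int(round(rc[1])); w=D[max(r-k,0):r+k+1,max(c-k,0):c+k+1]; w=w[w>0]
    return np.median(w) if len(w) else 0
E
python3 - <<'E'
from h import *
s=robot.get_state(); print(s['t'],s['ee_pos'],s['ee_rot'],s['opening'])
for n in('side','top'):
    I,D=robot.camera(n); np.savez(f'cap_{n}0.npz',I=I,D=D); cv2.imwrite(f'pics/{n}0.png',I[:,:,::-1])
    p,f=intr(n); print(n,f,p['k1'],'pos',(-np.array(p['R']).T@np.array(p['t'])).round(),'fwd',np.array(p['R'])[2].round(2))
    for q in('stand','hook_a','hook_b','skimmer','mug','tin','onion'):
        print(q,[(round(b['p'],2),np.round(b['rect']).tolist()) for b in robot.boxes_of(n,q)])
    for q in('hook_a_grip','hook_a','skimmer_grip','skimmer','stand'):
        print(q,[(round(b['p'],2),np.round(b['pixel'],1).tolist(),unproj(n,b['pixel'],depth_at(D,b['pixel'])).round().tolist()[0]) for b in robot.mark_of(n,q)])
E
```

```text
0.0 [ 115.99223059 -511.70993285  230.44591665] [ 1.04462773  1.30761183 -1.04274247] 85.51894680915956
side 443.6119337593566 -0.08456644492291504 pos [   96. -1064.   729.] fwd [ 0.34  0.83 -0.44]
stand [(0.79, [257.0, 113.0, 105.0, 126.0]), (0.53, [332.0, 149.0, 2.0, 18.0])]
hook_a [(0.76, [281.0, 150.0, 13.0, 23.0]), (0.66, [260.0, 254.0, 28.0, 28.0]), (0.49, [329.0, 143.0, 13.0, 29.0])]
hook_b [(0.76, [281.0, 150.0, 13.0, 23.0]), (0.66, [260.0, 254.0, 28.0, 28.0]), (0.49, [329.0, 143.0, 13.0, 29.0])]
skimmer [(0.84, [275.0, 166.0, 20.0, 57.0]), (0.62, [244.0, 226.0, 15.0, 28.0]), (0.6, [232.0, 210.0, 17.0, 31.0])]
mug [(0.56, [337.0, 290.0, 47.0, 58.0]), (0.43, [278.0, 162.0, 8.0, 11.0])]
tin [(0.59, [238.0, 175.0, 22.0, 35.0]), (0.42, [255.0, 114.0, 107.0, 121.0])]
onion [(0.67, [260.0, 255.0, 28.0, 28.0])]
hook_a_grip []
hook_a [(0.73, [159.5, 288.0], [507.0, 176.0, 233.0]), (0.56, [161.6, 334.1], [626.0, 88.0, 240.0]), (0.23, [170.0, 281.6], [466.0, 115.0, 227.0])]
skimmer_grip [(0.91, [198.3, 286.8], [501.0, 180.0, 97.0]), (0.66, [236.6, 251.9], [344.0, 39.0, 65.0]), (0.52, 
[... 427 characters left out ...]
(0.58, [409.0, 194.0, 27.0, 27.0])]
tin [(0.8, [194.0, 214.0, 27.0, 25.0]), (0.23, [231.0, 120.0, 78.0, 116.0])]
onion [(0.72, [261.0, 198.0, 18.0, 12.0]), (0.7, [335.0, 232.0, 23.0, 26.0])]
hook_a_grip [(0.64, [206.9, 272.2], [474.0, 132.0, 235.0])]
hook_a [(0.63, [196.1, 254.6], [487.0, 168.0, 376.0]), (0.52, [157.8, 280.7], [600.0, 92.0, 375.0])]
skimmer_grip [(0.56, [252.4, 303.8], [338.0, 41.0, 9.0]), (0.55, [209.8, 277.0], [465.0, 117.0, 232.0]), (0.52, [256.8, 272.7], [323.0, 155.0, 6.0])]
skimmer [(0.57, [208.5, 273.9], [469.0, 126.0, 234.0]), (0.57, [253.0, 275.7], [336.0, 141.0, 27.0]), (0.52, [254.0, 301.6], [332.0, 49.0, 3.0])]
stand [(0.95, [189.8, 272.5], [564.0, 152.0, 39.0])]
```

Run:
```python
import cv2,numpy as np
a=np.load('cap_side0.npz')['I'][:,:,::-1]; b=np.load('cap_top0.npz')['I'][:,:,::-1]
A=cv2.resize(a[100:360,220:400],None,fx=2.2,fy=2.2,interpolation=cv2.INTER_CUBIC)
B=cv2.resize(b[100:300,170:450],None,fx=1.43,fy=1.43,interpolation=cv2.INTER_CUBIC)
C=np.zeros((572,800,3),np.uint8); C[:A.shape[0],:A.shape[1]]=A[:572]; C[:B.shape[0],398:398+B.shape[1]]=B[:, :402]
cv2.imwrite('pics/c1.png',C)
```

```text
(no output)
```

View pics/c1.png

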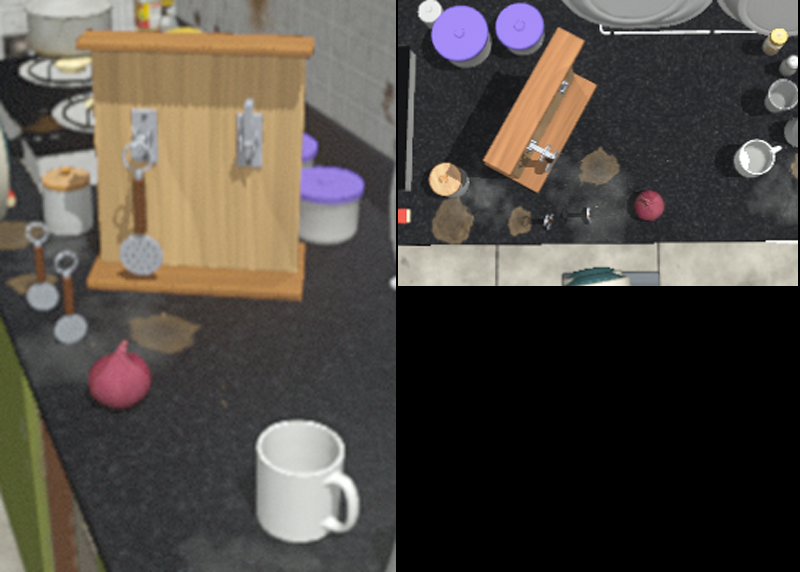

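The only hung skimmer is at (row 195, col 285), and it is the largest. The two small look-alikes stand at (226,239) and (237,252). The onion is at (268,274), the mug at (318,360), the tin at (192,249). Hook_a is on the left (col 287) and hook_b on the right (col 334).

Run:
```python
from h import *
Z=np.load('cap_side0.npz'); I,D=Z['I'],Z['D']
rr,cc=np.mgrid[100:260,240:380]; rr=rr.ravel();cc=cc.ravel(); d=D[rr,cc]; ok=d>0
rr,cc,d=rr[ok],cc[ok],d[ok]; P=unproj('side',np.c_[rr,cc],d)
# board front face: RANSAC-ish around initial
n=np.array([.59,.80]); n/=np.linalg.norm(n)
m=(P[:,2]>40)&(P[:,2]<340)
best=None
for yaw in np.radians(np.arange(40,68,.25)):
    n=np.array([np.cos(yaw),np.sin(yaw)]); s=P[m,:2]@n
    h,e=np.histogram(s,bins=np.arange(s.min(),s.max(),2)); k=h.argmax(); v=h[k:k+2].sum()
    if best is None or v>best[0]: best=(v,yaw,e[k]+2)
v,yaw,s0=best; print(v,np.degrees(yaw),s0)
for _ in range(5):
    n=np.array([np.cos(yaw),np.sin(yaw)]); t=np.array([-n[1],n[0]])
    s=P[:,:2]@n; f=m&(abs(s-s0)<5); 
    A=np.c_[P[f,:2]@t,np.ones(f.sum())]; c=np.linalg.lstsq(A,s[f],rcond=None)[0]
    yaw-=-np.arctan(c[0])*-1 if 0 else np.arctan(c[0])*(-1)*(-1); s0=np.median(P[f,:2]@np.array([np.cos(yaw),np.sin(yaw)]))
    print(np.degrees(yaw),s0,c,f.sum(),np.std(s[f]-A@c))
n=np.array([np.cos(yaw),np.sin(yaw)]); t=np.array([-n[1],n[0]])
f=m&(abs(P[:,:2]@n-s0)<4); y=P[f,:2]@t
for lo,hi in((60,120),(120,180),(180,240),(240,300),(300,340)):
    g=(P[f,2]>lo)&(P[f,2]<hi); print(lo,np.percentile(y[g],[0,.5,1,50,99,99.5,100]).round(1))
# ledge and foot points, stand y range
s=P[:,:2]@n-s0; yy=P[:,:2]@t
g=(P[:,2]>355)&(P[:,2]<390)&(abs(s)<70); print('ledge x',np.percentile(s[g],[1,50,99]),'y',np.percentile(yy[g],[1,99]),'z',np.percentile(P[g,2],[1,99]))
g=(P[:,2]>8)&(P[:,2]<25)&(s>-75)&(s<10);print('foot x',np.percentile(s[g],[1,50,99]),'y',np.percentile(yy[g],[1,99]),np.median(P[g,2]))
```

```text
3847 61.0 406.3278996755321
61.174701668618496 404.3598057636394 [-3.04912878e-03  4.04461163e+02] 6951 2.279949305231138
61.23951507109022 403.7430338519431 [-1.13120776e-03  4.03771000e+02] 7034 2.2955448132491627
61.259386463285736 403.5722638668206 [-3.46821235e-04  4.03581782e+02] 7064 2.3119712701772994
61.26262424153808 403.54453876645994 [-5.6509891e-05  4.0355665e+02] 7061 2.3101163996126575
61.262626543017646 403.544522760249 [-4.01683962e-08  4.03556632e+02] 7061 2.31011639592151
60 [-576.4 -574.8 -573.  -437.8 -279.5 -278.4 -276.7]
120 [-576.5 -575.5 -573.8 -438.7 -279.9 -278.  -276.8]
180 [-576.5 -574.5 -573.6 -432.1 -280.1 -278.8 -276.3]
240 [-576.7 -575.  -574.1 -426.4 -280.  -278.3 -277.1]
300 [-576.  -575.4 -573.1 -432.9 -279.9 -277.6 -276.2]
ledge x [-48.53135186 -36.63795224  17.81261566] y [-583.46488779 -271.16739998] z [359.87415715 374.74724418]
foot x [-63.14232872 -32.727581     5.51157635] y [-583.4699873  -270.98152567] 15.364615054795149
```

```bash
cat >> h.py <<'E'
YAW=np.radians(61.26); O=np.array([np.cos(YAW)*403.5+np.sin(YAW)*427,np.sin(YAW)*403.5-np.cos(YAW)*427,0])
RS=Ro.from_euler('z',YAW).as_matrix()  # stand axes in world (columns)
def w2s(P): return (np.atleast_2d(P)-O)@RS
def s2w(P): return np.atleast_2d(P)@RS.T+O
def sil_pts(n,q,k=0):
    I,D=robot.camera(n); S=robot.silhouettes(n,q)
    out=[]
    for s in S:
        r,c=np.nonzero(s['pixels']&(D>0)); out.append((s['p'],np.array(s['rect']).round(),w2s(unproj(n,np.c_[r,c],D[r,c]))))
    return out
def toolR(tilt,flip=False):
    """tool x = into board, down by tilt deg; tool z along stand +-y; columns world"""
    a=np.radians(tilt); x=np.array([np.cos(a),0,-np.sin(a)]); z=np.array([0,-1. if flip else 1.,0]); y=np.cross(z,x)
    return RS@np.stack([x,y,z],1)
def now():
    s=robot.get_state(); R=Ro.from_rotvec(s['ee_rot']).as_matrix()
    return s,np.array(s['ee_pos']),R
def plan(target_s,tilt,flip,rows,p=None,R=None):
    """rows to bring TCP to stand-frame target"""
    if p is None: _,p,R=now()
    T=s2w(target_s)[0]; Rt=toolR(tilt,flip); rv=Ro.from_matrix(R.T@Rt).as_rotvec()
    for i in range(rows):
        Ri=R@Ro.from_rotvec(rv*i/rows).as_matrix()
        print((Ri.T@((T-p)/rows)).round(1).tolist(),np.degrees(rv/rows).round(2).tolist())
    return T,Rt
E
python3 - <<'E'
from h import *
for n in('side','top'):
    for q in('hook_a','skimmer','onion','mug','tin'):
        for p,r,P in sil_pts(n,q): print(n,q,round(p,2),r.tolist(),'med',np.median(P,0).round(1),'lo',np.percentile(P,3,0).round(),'hi',np.percentile(P,97,0).round())
    Z=np.load(f'cap_{n}0.npz');D=Z['D'];r,c=np.nonzero(D>0);P=w2s(unproj(n,np.c_[r,c],D[r,c]))
    g=(P[:,2]>362)&(P[:,2]<400)&(abs(P[:,0])<80)&(abs(P[:,1])<180);print(n,'ledge',np.percentile(P[g],[1,50,99],0).round(1).tolist())
    for nm,y0 in(('a',75),('b',-75)):
        g=(P[:,2]>215)&(P[:,2]<300)&(abs(P[:,1]-y0)<25)&(P[:,0]<-8)&(P[:,0]>-100); print(nm,P[g].round().astype(int).tolist()[::max(1,g.sum()//40)])
s,p,R=now(); print('tool in stand',w2s(p),(RS.T@R).round(2).tolist())
for f in(0,1): print(f,np.degrees(Ro.from_matrix(R.T@toolR(35,f)).as_rotvec()).round())
E
```

```text
side hook_a 0.75 [328.0, 147.0, 12.0, 29.0] med [ -6.9 -76.5 234.3] lo [-35. -91. 188.] hi [  2. -60. 281.]
side hook_a 0.73 [278.0, 148.0, 14.0, 25.0] med [ -5.6  73.6 233.4] lo [-87.  57. 189.] hi [  1.  92. 261.]
side skimmer 0.83 [277.0, 181.0, 17.0, 46.0] med [-63.1  74.4  77.7] lo [-70.  49.  38.] hi [-56. 100. 182.]
side skimmer 0.5 [245.0, 221.0, 14.0, 34.0] med [-205.5  147.1   34.7] lo [-213.  133.    4.] hi [-194.  164.  109.]
side skimmer 0.49 [232.0, 213.0, 16.0, 28.0] med [-124.8  209.3   30.8] lo [-131.  193.    3.] hi [-115.  229.   99.]
side onion 0.6 [259.0, 253.0, 30.0, 28.0] med [-343.5   51.2   46.4] lo [-361.   22.    2.] hi [-295.   92.   69.]
side mug 0.89 [338.0, 290.0, 45.0, 56.0] med [-531.5 -171.9   58.3] lo [-547. -219.    7.] hi [-462. -130.   91.]
side mug 0.68 [332.0, 147.0, 4.0, 22.0] med [-31.  -74.8 264.2] lo [-36. -80. 230.] hi [-24. -70. 289.]
side tin 0.94 [240.0, 175.0, 24.0, 36.0] med [115.7 230.3  60.8] lo [105. 200.   5.] hi [164. 269.  94.]
side tin 0.5 [327.0, 143.0, 13.0, 30.0] med [ -6.2 -76.5 234.2] lo [-35. -91. 187.] hi [  1. -59. 286.
[... 3246 characters left out ...]
, -73, 293], [-29, -76, 286], [-31, -79, 279], [-27, -87, 242], [-29, -89, 238], [-28, -72, 286], [-30, -74, 280], [-28, -80, 255], [-26, -86, 232], [-31, -86, 240], [-27, -72, 271], [-29, -74, 268], [-28, -79, 245], [-29, -82, 236], [-29, -86, 222], [-18, -74, 233], [-24, -73, 246], [-29, -72, 259], [-28, -77, 238], [-19, -68, 242], [-22, -69, 243], [-23, -72, 234], [-27, -73, 240], [-28, -76, 230], [-19, -66, 234], [-23, -67, 240], [-25, -68, 239], [-29, -69, 245], [-23, -65, 231], [-27, -66, 237], [-30, -67, 238], [-29, -66, 226]]
tool in stand [[-796.67412165   79.07577892  231.33498051]] [[-0.0, 0.66, -0.75], [-0.0, -0.75, -0.66], [-1.0, -0.0, 0.0]]
0 [119.  62. -28.]
1 [-45.  23.  52.]
```

Run:
```python
from h import *
plan([-110,-75,330],35,1,25)
```

```text
[-3.9, 22.8, -16.5] [-1.78, 0.93, 2.06]
[-2.9, 23.4, -15.8] [-1.78, 0.93, 2.06]
[-1.7, 24.0, -15.1] [-1.78, 0.93, 2.06]
[-0.6, 24.5, -14.4] [-1.78, 0.93, 2.06]
[0.5, 24.9, -13.6] [-1.78, 0.93, 2.06]
[1.6, 25.3, -12.8] [-1.78, 0.93, 2.06]
[2.7, 25.6, -12.0] [-1.78, 0.93, 2.06]
[3.8, 25.9, -11.1] [-1.78, 0.93, 2.06]
[4.9, 26.0, -10.2] [-1.78, 0.93, 2.06]
[6.0, 26.2, -9.3] [-1.78, 0.93, 2.06]
[7.1, 26.2, -8.4] [-1.78, 0.93, 2.06]
[8.2, 26.2, -7.5] [-1.78, 0.93, 2.06]
[9.3, 26.1, -6.5] [-1.78, 0.93, 2.06]
[10.3, 25.9, -5.6] [-1.78, 0.93, 2.06]
[11.3, 25.7, -4.6] [-1.78, 0.93, 2.06]
[12.3, 25.4, -3.6] [-1.78, 0.93, 2.06]
[13.2, 25.0, -2.6] [-1.78, 0.93, 2.06]
[14.2, 24.6, -1.6] [-1.78, 0.93, 2.06]
[15.1, 24.1, -0.6] [-1.78, 0.93, 2.06]
[15.9, 23.5, 0.4] [-1.78, 0.93, 2.06]
[16.8, 22.9, 1.4] [-1.78, 0.93, 2.06]
[17.5, 22.2, 2.4] [-1.78, 0.93, 2.06]
[18.3, 21.5, 3.3] [-1.78, 0.93, 2.06]
[19.0, 20.7, 4.3] [-1.78, 0.93, 2.06]
[19.6, 19.9, 5.2] [-1.78, 0.93, 2.06]
```

play_rows(hand=[0,0,0,0,0], dp=[[-4,23,-16],[-3,23,-16],[-2,24,-15],[-1,24,-14],[0,25,-14]], delta_rot=[[-1.8,0.9,2.1],[-1.8,0.9,2.1],[-1.8,0.9,2.1],[-1.8,0.9,2.1],[-1.8,0.9,2.1]], newtons=40)

```text
t: 2.72
ee_pos: [209.0, -406.1, 252.7]
ee_rot: [1.071, 1.306, -0.755]
ft_force: [0.5, 0.1, 0.3]
opening: 42.9
```

play_rows(hand=[0,0,0,0,0], dp=[[2,25,-13],[3,26,-12],[4,26,-11],[5,26,-10],[6,26,-9]], delta_rot=[[-1.8,0.9,2.1],[-1.8,0.9,2.1],[-1.8,0.9,2.1],[-1.8,0.9,2.1],[-1.8,0.9,2.1]])

```text
t: 3.13
ee_pos: [302.2, -300.6, 271.9]
ee_rot: [1.085, 1.291, -0.469]
ft_force: [0.3, -0.3, 0.4]
opening: 42.6
```

play_rows(hand=[0,0,0,0,0], dp=[[7,26,-8],[8,26,-8],[9,26,-7],[10,26,-6],[11,26,-5]], delta_rot=[[-1.8,0.9,2.1],[-1.8,0.9,2.1],[-1.8,0.9,2.1],[-1.8,0.9,2.1],[-1.8,0.9,2.1]])

```text
t: 3.55
ee_pos: [393.6, -194.1, 293.5]
ee_rot: [1.086, 1.261, -0.186]
ft_force: [0.4, -0.7, 0.3]
opening: 42.7
```

```bash
cat > st.py <<'E'
from h import *
import sys
s,p,R=now(); A=RS.T@R
print('t',round(s['t'],2),'tcp_s',w2s(p)[0].round(1),'tool x',A[:,0].round(3),'z',A[:,2].round(3),'open',round(s['opening'],1),'F_s',(RS.T@s['ft_force']).round(1),'q',np.round(s['qpos'],2))
if len(sys.argv)>1:
    a=[float(v) for v in sys.argv[1:]]; plan(a[:3],a[3],1,int(a[4]),p,R)
E
python3 st.py -110 -75 330 35 10
```

```text
t 3.55 tcp_s [-384.4  -11.4  293.5] tool x [ 0.549 -0.11  -0.829] z [-0.325 -0.942 -0.09 ] open 42.7 F_s [-0.5 -0.7  0.3] q [-0.91 -0.23  1.63  0.6   1.82  0.08]
[12.7, 25.2, -3.3] [-1.72, 0.97, 2.02]
[13.7, 24.8, -2.3] [-1.72, 0.97, 2.02]
[14.6, 24.4, -1.3] [-1.72, 0.97, 2.02]
[15.4, 23.8, -0.3] [-1.72, 0.97, 2.02]
[16.3, 23.3, 0.7] [-1.72, 0.97, 2.02]
[17.1, 22.7, 1.6] [-1.72, 0.97, 2.02]
[17.8, 22.0, 2.6] [-1.72, 0.97, 2.02]
[18.5, 21.2, 3.6] [-1.72, 0.97, 2.02]
[19.2, 20.5, 4.5] [-1.72, 0.97, 2.02]
[19.8, 19.6, 5.4] [-1.72, 0.97, 2.02]
```

play_rows(hand=[0,0,0,0,0], dp=[[13,25,-3],[14,25,-2],[14,24,-1],[15,24,0],[16,23,1]], delta_rot=[[-1.7,1,2],[-1.7,1,2],[-1.7,1,2],[-1.7,1,2],[-1.7,1,2]])

```text
t: 3.97
ee_pos: [488.3, -90.8, 311.4]
ee_rot: [1.078, 1.23, 0.087]
ft_force: [-0.5, -0.2, -0.3]
opening: 42.6
```

play_rows(hand=[0,0,0,0,0], dp=[[17,23,2],[18,22,3],[18,21,4],[18,20,4],[14,15,4]], delta_rot=[[-1.7,1,2],[-1.7,1,2],[-1.7,1,2],[-1.7,1,2],[-1.7,1,2]])

```text
t: 4.38
ee_pos: [577.2, 7.3, 329.4]
ee_rot: [1.058, 1.186, 0.358]
ft_force: [-0.4, -1.9, 0.1]
opening: 42.7
```

```bash
python3 st.py -108 -75 328 35 5
python3 - <<'E'
from h import *
I,D=robot.camera('side'); 
for q in('hook_a_grip',): print([(round(b['p'],2),np.round(b['pixel'],1).tolist(),w2s(unproj('side',b['pixel'],depth_at(D,b['pixel'],1)))[0].round().tolist()) for b in robot.mark_of('side',q)])
A=cv2.resize(I[80:260,230:430,::-1],None,fx=3,fy=3,interpolation=cv2.INTER_CUBIC); cv2.imwrite('pics/c2.png',A)
E
```

```text
t 4.38 tcp_s [-119.5  -75.6  329.4] tool x [ 0.818  0.006 -0.576] z [ 0.002 -1.    -0.007] open 42.7 F_s [-1.8 -0.6  0.1] q [-0.47  0.01  1.49  0.96  1.59  0.09]
[2.0, 1.1, -0.1] [-0.06, -0.07, 0.03]
[2.0, 1.1, -0.1] [-0.06, -0.07, 0.03]
[2.0, 1.1, -0.1] [-0.06, -0.07, 0.03]
[2.0, 1.1, -0.1] [-0.06, -0.07, 0.03]
[2.0, 1.1, -0.1] [-0.06, -0.07, 0.03]
[(0.58, [168.8, 280.0], [-86.0, 77.0, 234.0]), (0.4, [161.6, 288.0], [-22.0, 64.0, 232.0])]
```

View pics/c2.png

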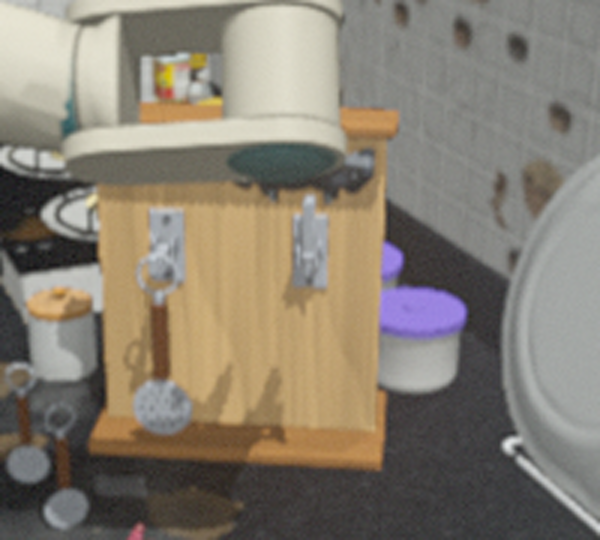

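View 2: the stand is in front, and the gripper (about px (258,295) in the crop's own coordinates) sits right over hook_b, clear of the ledge. Approaching along the tool axis.

play_rows(hand=[0,0,0,0,0], dp=[[30,2,0],[30,2,0],[25,1,0],[20,1,0],[15,0,0]], delta_rot=[[0,0,0],[0,0,0],[0,0,0],[0,0,0],[0,0,0]])

```text
t: 4.9
ee_pos: [624.6, 95.7, 263.6]
ee_rot: [1.059, 1.188, 0.353]
ft_force: [0.4, -0.3, 0.9]
opening: 42.7
```

play_rows(hand=[-1,-1,-1,-1,-1], dp=[[0,0,0],[0,0,0],[0,0,0],[0,0,0],[0,0,0]], delta_rot=[[0,0,0],[0,0,0],[0,0,0],[0,0,0],[0,0,0]])

```text
t: 5.32
ee_pos: [624.4, 94.2, 265.4]
ee_rot: [1.059, 1.186, 0.354]
ft_force: [-5.2, 0.4, 0.1]
opening: 10.8
```

```bash
python3 st.py
```

```text
t 5.32 tcp_s [-20.7 -75.2 265.4] tool x [ 0.816  0.004 -0.577] z [-0.001 -1.    -0.008] open 10.8 F_s [-2.2  4.7  0.1] q [-0.27  0.1   1.52  0.95  1.36  0.1 ]
```

play_rows(hand=[-1,-1,-1,-1,-1], dp=[[-2.5,-2.6,0],[-2.5,-2.6,0],[-2,-2.9,0],[-2,-2.9,0],[-1.6,-3.2,0]], delta_rot=[[0,0,0],[0,0,0],[0,0,0],[0,0,0],[0,0,0]])

```text
t: 5.73
ee_pos: [616.8, 80.7, 260.0]
ee_rot: [1.06, 1.185, 0.356]
ft_force: [4.3, 9.6, -1.2]
opening: 10.8
```

play_rows(hand=[-1,-1,-1,-1,-1], dp=[[-1.6,-3.2,0],[-1,-3.4,0],[-1,-3.4,0],[-0.5,-3.6,0],[-0.5,-3.6,0]], delta_rot=[[0,0,0],[0,0,0],[0,0,0],[0,0,0],[0,0,0]])

```text
t: 6.15
ee_pos: [610.2, 68.8, 249.5]
ee_rot: [1.06, 1.184, 0.357]
ft_force: [3.2, 7.8, -0.4]
opening: 10.1
```

play_rows(hand=[-1,-1,-1,-1,-1], dp=[[0,-3.6,0],[0,-3.6,0],[0.6,-3.5,0],[0.6,-3.5,0],[1.2,-3.4,0]], delta_rot=[[0,0,0],[0,0,0],[0,0,0],[0,0,0],[0,0,0]])

```text
t: 6.57
ee_pos: [606.4, 60.5, 234.5]
ee_rot: [1.058, 1.182, 0.356]
ft_force: [-0.4, -0.1, 0.4]
opening: 0.9
```

play_rows(hand=[-1,-1,-1,-1,-1], dp=[[1.2,-3.4,0],[1.7,-3.1,0],[1.7,-3.1,0],[2,-3,0],[2,-3,0]], delta_rot=[[0,0,0],[0,0,0],[0,0,0],[0,0,0],[0,0,0]])

```text
t: 6.98
ee_pos: [604.8, 59.3, 213.9]
ee_rot: [1.059, 1.186, 0.354]
ft_force: [0.3, 0.7, -0.3]
opening: 0.1
```

```bash
python3 st.py;  python3 - <<'E'
from h import *
I,D=robot.camera('side'); A=cv2.resize(I[120:230,250:390,::-1],None,fx=5,fy=5,interpolation=cv2.INTER_CUBIC); cv2.imwrite('pics/c3.png',A)
E
```

```text
t 6.98 tcp_s [-60.7 -74.8 213.9] tool x [ 0.816  0.004 -0.577] z [-0.001 -1.    -0.009] open 0.1 F_s [ 0.8  0.1 -0.3] q [-0.35  0.11  1.61  0.97  1.36 -0.03]
```

View pics/c3.png

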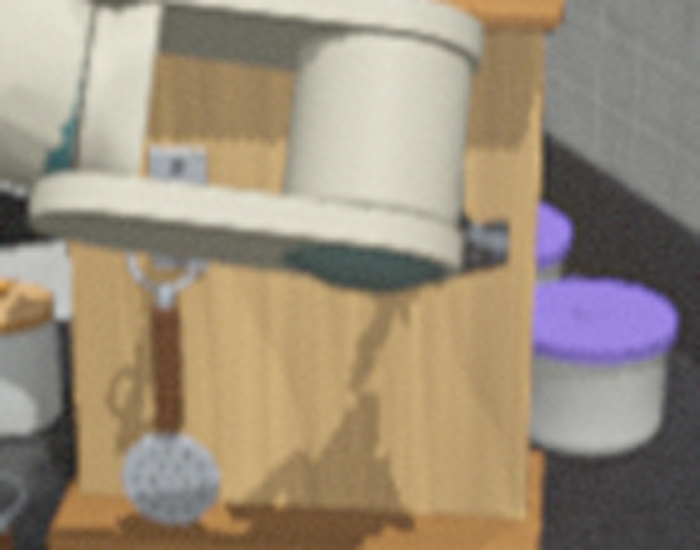

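The pinch slipped at about half way, as the notes warned it might. Backing off to measure the bar, then pressing it home from above.

play_rows(hand=[-1,-1,-1,-1,-1], dp=[[-25,0,0],[-35,0,0],[-35,0,0],[-35,0,0],[-30,0,0]], delta_rot=[[0,0,0],[0,0,-2],[0,0,-3],[0,0,-3],[0,0,-2]])

```text
t: 7.45
ee_pos: [544.4, -52.3, 315.3]
ee_rot: [0.945, 1.268, 0.215]
ft_force: [-0.2, -0.5, 0.7]
opening: -0.2
```

```bash
cat > hook.py <<'E'
from h import *
import sys
y0=float(sys.argv[1])
def fit(P):
    # bar points off the hinge: radius 15..70 from the pin
    d=P[:,[0,2]]-[-26,230]; r=np.hypot(*d.T)
    g=(abs(P[:,1]-y0)<9)&(P[:,0]<-20)&(P[:,0]>-100)&(P[:,2]>215)&(P[:,2]<305)&(r>22)&(r<72)
    return P[g]
for n in('side','top'):
    I,D=robot.camera(n); r,c=np.nonzero(D>0); P=fit(w2s(unproj(n,np.c_[r,c],D[r,c])))
    if len(P)<4: print(n,'few',len(P)); continue
    d=P[:,[0,2]]-[-26,230]; th=np.arctan2(-d[:,0],d[:,1]); i=np.argsort(-np.hypot(*d.T))[:8]
    print(n,len(P),'theta med',np.median(th).round(2),'far pts',P[i].round().astype(int).tolist())
E
python3 st.py; python3 hook.py -75
```

```text
t 7.45 tcp_s [-187.6  -75.5  315.3] tool x [ 0.702  0.004 -0.712] z [-0.001 -1.    -0.007] open -0.2 F_s [-0.5 -0.1  0.7] q [-0.54 -0.01  1.46  0.78  1.69  0.07]
side 22 theta med 1.02 far pts [[-80, -77, 266], [-77, -74, 265], [-79, -77, 262], [-77, -80, 262], [-69, -79, 271], [-69, -79, 265], [-73, -74, 260], [-71, -80, 263]]
top 39 theta med 0.74 far pts [[-70, -73, 281], [-71, -76, 273], [-63, -78, 279], [-70, -72, 273], [-70, -79, 273], [-68, -82, 274], [-66, -80, 276], [-72, -74, 270]]
```

play_rows(hand=[-1,-1,-1,-1,-1], dp=[[22,18,0],[22,18,0],[22,18,0],[22,18,0],[19,15,0]], delta_rot=[[0,0,0],[0,0,0],[0,0,0],[0,0,0],[0,0,0]])

```text
t: 7.97
ee_pos: [611.4, 71.5, 297.4]
ee_rot: [0.948, 1.27, 0.219]
ft_force: [-0.4, -0.7, 0.1]
opening: -0.2
```

play_rows(hand=[-1,-1,-1,-1,-1], dp=[[4,-5.5,0],[4,-5.5,0],[4,-5.5,0],[4,-5.5,0],[4,-5.5,0]], delta_rot=[[0,0,0],[0,0,0],[0,0,0],[0,0,0],[0,0,0]])

```text
t: 8.38
ee_pos: [608.0, 63.8, 264.5]
ee_rot: [0.948, 1.268, 0.217]
ft_force: [-0.5, 0.1, 1.4]
opening: 0.3
```

play_rows(hand=[-1,-1,-1,-1,-1], dp=[[4,-5.5,0],[4,-5.5,0],[4,-5.5,0],[3,-4,0],[0,0,0]], delta_rot=[[0,0,0],[0,0,0],[0,0,0],[0,0,0],[0,0,0]])

```text
t: 8.8
ee_pos: [606.0, 61.1, 239.5]
ee_rot: [0.948, 1.268, 0.218]
ft_force: [-0.8, 0.3, 1.0]
opening: 0.0
```

```bash
python3 st.py
```

```text
t 8.8 tcp_s [-58.6 -75.  239.5] tool x [ 0.704  0.006 -0.71 ] z [-0.001 -1.    -0.009] open 0.0 F_s [-0.2  0.8  1. ] q [-0.29  0.09  1.51  0.77  1.41  0.14]
```

play_rows(hand=[-1,-1,-1,-1,-1], dp=[[2,-2,0],[2,-2,0],[1,-1,0],[0,0,0],[0,0,0]], delta_rot=[[0,0,0],[0,0,0],[0,0,0],[0,0,0],[0,0,0]])

```text
t: 9.22
ee_pos: [606.6, 61.1, 238.4]
ee_rot: [0.946, 1.263, 0.223]
ft_force: [-12.9, -5.9, 21.3]
opening: -0.0
```

```bash
python3 st.py
```

```text
t 9.22 tcp_s [-58.2 -75.5 238.4] tool x [ 0.707  0.002 -0.707] z [ 0.001 -1.    -0.002] open -0.0 F_s [-11.4   8.5  21.3] q [-0.29  0.09  1.52  0.78  1.4   0.13]
```

play_rows(hand=[-1,-1,-1,-1,-1], dp=[[-10,10,0],[-18,10,0],[-30,0,0],[-30,-5,0],[-30,-10,0]], delta_rot=[[0,0,0],[0,0,0],[0,0,0],[0,0,1],[0,0,1]])

```text
t: 9.63
ee_pos: [567.8, -8.9, 321.6]
ee_rot: [0.968, 1.252, 0.248]
ft_force: [0.4, -1.3, -0.0]
opening: -0.0
```

```bash
python3 hook.py -75; python3 hook.py 75; python3 st.py -200 75 200 30 10
python3 - <<'E'
from h import *
for n in('side','top'):
  I,D=robot.camera(n)
  r,c=np.nonzero(D>0);P=w2s(unproj(n,np.c_[r,c],D[r,c]))
  for lo,hi,w in((85,180,14),(180,205,30),(205,240,30),(35,85,35)):
    g=(P[:,2]>lo)&(P[:,2]<hi)&(abs(P[:,1]-75)<w)&(P[:,0]<-45)&(P[:,0]>-100); print(n,lo,g.sum(),np.percentile(P[g],[5,50,95],0).round(1).tolist() if g.sum() else '')
  if n=='side': cv2.imwrite('pics/c4.png',cv2.resize(I[120:230,250:390,::-1],None,fx=5,fy=5,interpolation=cv2.INTER_CUBIC))
E
```

```text
side 28 theta med 1.49 far pts [[-90, -76, 235], [-89, -76, 238], [-89, -76, 229], [-89, -70, 232], [-87, -78, 244], [-87, -75, 241], [-88, -70, 228], [-88, -78, 238]]
top 47 theta med 1.43 far pts [[-84, -77, 251], [-84, -75, 246], [-85, -73, 241], [-82, -80, 250], [-81, -74, 244], [-80, -77, 244], [-79, -80, 247], [-81, -74, 231]]
side 36 theta med 1.48 far pts [[-92, 72, 242], [-91, 79, 235], [-91, 79, 232], [-91, 76, 235], [-90, 73, 238], [-90, 79, 228], [-89, 73, 234], [-88, 76, 228]]
top 45 theta med 1.42 far pts [[-83, 73, 255], [-84, 71, 248], [-83, 68, 246], [-83, 75, 246], [-84, 73, 232], [-80, 77, 245], [-82, 77, 227], [-80, 70, 244]]
t 9.83 tcp_s [-138.7  -75.9  319.7] tool x [ 0.728  0.004 -0.686] z [-0.002 -1.    -0.008] open -0.0 F_s [-0.6  0.6 -1.2] q [-0.45  0.    1.45  0.82  1.62  0.13]
[3.8, -13.0, -15.0] [-0.04, -0.02, 1.33]
[3.5, -13.1, -15.0] [-0.04, -0.02, 1.33]
[3.2, -13.2, -15.0] [-0.04, -0.02, 1.33]
[2.9, -13.2, -15.0] [-0.04, -0.02, 1.33]
[2.6, -13.3, -15.0] [-0.04, -0.02, 1.33]
[2.3, -13.3, -15.0] [-0.04, -0.02, 1.33]
[1.9, -13.4, -15.0] [-0.04, -0.02, 1.33]
[1.6, -13.4, -15.1] [-0.04, -0.02, 1.33]
[1.3, -13.4, -15.1] [-0.04, -0.02, 1.33]
[1.0, -13.4, -15.1] [-0.04, -0.02, 1.33]
side 85 165 [[-70.4, 66.6, 88.3], [-65.5, 74.4, 134.1], [-60.2, 83.4, 177.0]]
side 180 38 [[-67.5, 60.5, 181.6], [-63.1, 75.4, 192.1], [-58.1, 89.5, 201.0]]
side 205 58 [[-89.7, 55.9, 209.2], [-65.0, 73.8, 229.0], [-56.7, 94.3, 238.0]]
side 35 231 [[-66.6, 48.8, 39.8], [-62.1, 74.4, 62.3], [-57.2, 100.4, 82.2]]
top 85 16 [[-64.1, 74.2, 91.4], [-62.4, 79.5, 129.4], [-55.3, 85.2, 172.5]]
top 180 10 [[-61.5, 62.0, 181.9], [-57.7, 78.4, 197.0], [-53.4, 82.4, 201.0]]
top 205 59 [[-76.0, 57.5, 207.9], [-58.2, 73.5, 233.8], [-46.6, 90.4, 238.8]]
top 35 27 [[-60.0, 44.7, 38.9], [-58.5, 76.7, 65.3], [-56.0, 99.0, 80.7]]
```

View pics/c4.png

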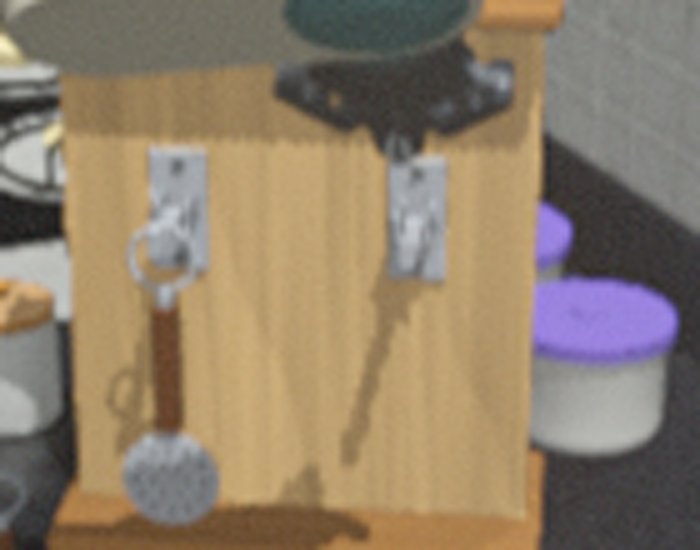

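View 4: hook_b (crop px (420,215)) now stands out exactly like hook_a. Depth gives 1.49 rad against 1.48 for hook_a. The skimmer is still hanging on the left. Next is the skimmer grasp.

play_rows(hand=[0,0,0,0,0], dp=[[4,-13,-15],[4,-13,-15],[3,-13,-15],[3,-13,-15],[3,-13,-15]], delta_rot=[[0,0,1.3],[0,0,1.3],[0,0,1.3],[0,0,1.3],[0,0,1.3]])

```text
t: 10.35
ee_pos: [487.0, 2.8, 258.7]
ee_rot: [1.043, 1.201, 0.336]
ft_force: [-0.3, -0.9, 0.7]
opening: 42.6
```

play_rows(hand=[0,0,0,0,0], dp=[[2,-13,-15],[2,-13,-15],[2,-13,-15],[1,-13,-15],[1,-13,-15]], delta_rot=[[0,0,1.3],[0,0,1.3],[0,0,1.3],[0,0,1.3],[0,0,1.3]])

```text
t: 10.77
ee_pos: [406.4, 12.8, 201.2]
ee_rot: [1.113, 1.144, 0.424]
ft_force: [-0.7, -0.6, 0.7]
opening: 43.1
```

```bash
python3 st.py -42 74.5 110 30 10
```

```text
t 10.77 tcp_s [-196.8   76.8  201.2] tool x [ 0.864  0.006 -0.503] z [ 0.001 -1.    -0.009] open 43.1 F_s [-0.9  0.3  0.7] q [-0.71 -0.33  2.09  1.01  1.66 -0.26]
[18.0, -0.1, 0.3] [-0.04, -0.03, 0.02]
[18.0, -0.1, 0.3] [-0.04, -0.03, 0.02]
[18.0, -0.1, 0.3] [-0.04, -0.03, 0.02]
[18.0, -0.1, 0.3] [-0.04, -0.03, 0.02]
[18.0, -0.1, 0.3] [-0.04, -0.03, 0.02]
[18.0, -0.1, 0.3] [-0.04, -0.03, 0.02]
[18.0, -0.1, 0.3] [-0.04, -0.03, 0.02]
[18.0, -0.1, 0.3] [-0.04, -0.03, 0.02]
[18.0, -0.1, 0.3] [-0.04, -0.03, 0.02]
[18.0, -0.2, 0.2] [-0.04, -0.03, 0.02]
```

play_rows(hand=[0,0,0,0,0], dp=[[22,0,0.5],[22,0,0.5],[22,0,0.5],[22,0,0.5],[22,0,0]], delta_rot=[[0,0,0],[0,0,0],[0,0,0],[0,0,0],[0,0,0]])

```text
t: 11.18
ee_pos: [454.3, 95.9, 145.7]
ee_rot: [1.112, 1.144, 0.423]
ft_force: [0.4, -0.2, 0.2]
opening: 43.1
```

play_rows(hand=[0,0,0,0,0], dp=[[20,0,0.5],[18,0,0.5],[16,0,0.5],[12,0,0],[4,0,0]], delta_rot=[[0,0,0],[0,0,0],[0,0,0],[0,0,0],[0,0,0]])

```text
t: 11.6
ee_pos: [483.7, 148.8, 109.9]
ee_rot: [1.113, 1.147, 0.423]
ft_force: [0.3, -0.2, 0.3]
opening: 42.8
```

```bash
python3 st.py;  python3 - <<'E'
from h import *
I,D=robot.camera('side'); cv2.imwrite('pics/c5.png',cv2.resize(I[120:230,230:370,::-1],None,fx=5,fy=5,interpolation=cv2.INTER_CUBIC))
E
```

```text
t 11.6 tcp_s [-40.5  74.4 109.9] tool x [ 0.863  0.008 -0.505] z [ 0.003 -1.    -0.011] open 42.8 F_s [-0.1 -0.4  0.3] q [-0.27 -0.09  2.1   1.15  1.18 -0.28]
```

View pics/c5.png

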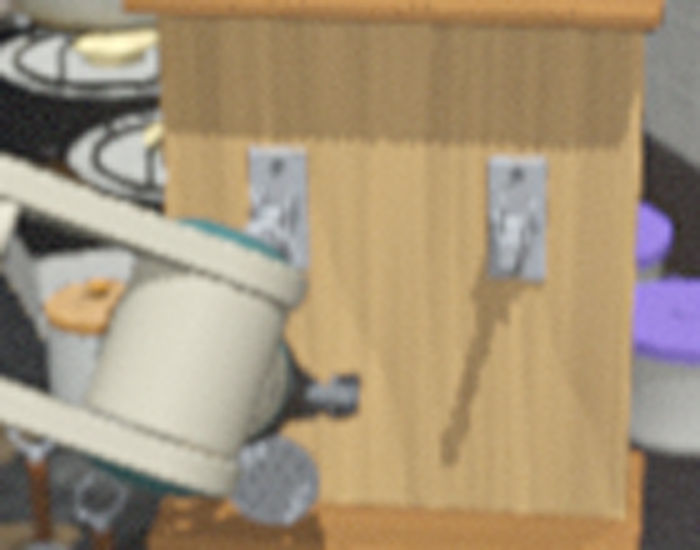

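View 5: the gripper is at the handle, the disc shows at crop px (275,480), and the wrist hides the handle. Closing.

play_rows(hand=[-1,-1,-1,-1,-1], dp=[[0,0,0],[0,0,0],[0,0,0],[0,0,0],[0,0,0]], delta_rot=[[0,0,0],[0,0,0],[0,0,0],[0,0,0],[0,0,0]], newtons=50)

```text
t: 12.07
ee_pos: [484.8, 146.2, 112.2]
ee_rot: [1.113, 1.141, 0.422]
ft_force: [-1.2, 0.6, 1.2]
opening: 17.1
```

```bash
python3 st.py
```

```text
t 12.07 tcp_s [-42.2  72.2 112.2] tool x [ 0.864  0.003 -0.503] z [-0.001 -1.    -0.007] open 17.1 F_s [-0.1  1.3  1.2] q [-0.28 -0.09  2.1   1.15  1.18 -0.28]
```

play_rows(hand=[-1,-1,-1,-1,-1], dp=[[-2,3.5,0],[-2,3.5,0],[-2,3.5,0],[-2,3.5,0],[-2,3.5,0]], delta_rot=[[0,0,0],[0,0,0],[0,0,0],[0,0,0],[0,0,0]])

```text
t: 12.48
ee_pos: [484.7, 146.6, 132.2]
ee_rot: [1.113, 1.142, 0.422]
ft_force: [0.1, 0.4, -1.5]
opening: 17.4
```

```bash
python3 st.py
python3 - <<'E'
from h import *
for n in('side','top'):
  I,D=robot.camera(n)
  r,c=np.nonzero(D>0);P=w2s(unproj(n,np.c_[r,c],D[r,c]))
  for lo,hi,w in((190,212,30),(35,110,40)):
    g=(P[:,2]>lo)&(P[:,2]<hi)&(abs(P[:,1]-75)<w)&(P[:,0]<-40)&(P[:,0]>-90); print(n,lo,g.sum(),np.percentile(P[g],[2,50,98],0).round(1).tolist() if g.sum() else '')
I,D=robot.camera('top'); cv2.imwrite('pics/c6.png',cv2.resize(I[140:260,220:340,::-1],None,fx=5,fy=5,interpolation=cv2.INTER_CUBIC))
E
```

```text
t 12.48 tcp_s [-41.9  72.5 132.2] tool x [ 0.864  0.004 -0.504] z [-0.001 -1.    -0.008] open 17.4 F_s [ 0.5  0.1 -1.5] q [-0.28 -0.14  2.09  1.13  1.2  -0.23]
side 190 2 [[-61.8, 64.1, 191.0], [-61.0, 64.2, 192.3], [-60.3, 64.3, 193.6]]
side 35 243 [[-67.2, 44.7, 55.4], [-61.4, 70.3, 80.3], [-56.4, 97.3, 108.1]]
top 190 5 [[-61.3, 62.6, 202.4], [-57.7, 64.5, 206.4], [-51.0, 78.4, 208.3]]
top 35 11 [[-59.6, 39.9, 65.9], [-57.5, 92.4, 98.2], [-54.6, 99.0, 107.6]]
```

View pics/c6.png

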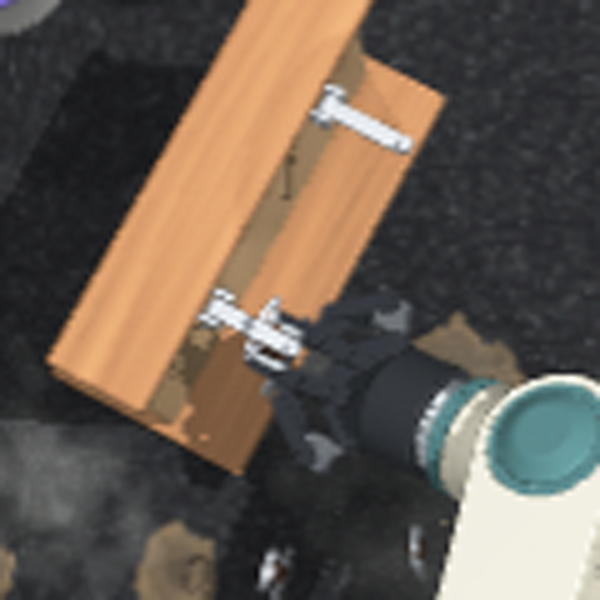

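View 6: the gripper holds the skimmer just below hook_a (ring at crop px (270,335)); hook_b is out at the upper right. Force shows about 1.5 N of weight. Pulling it out past the finger, then across.

play_rows(hand=[-1,-1,-1,-1,-1], dp=[[-7,-4,0],[-11,-6.5,0],[-12,-7,0],[-12,-7,0],[-10,-6,0]], delta_rot=[[0,0,0],[0,0,0],[0,0,0],[0,0,0],[0,0,0]])

```text
t: 13.05
ee_pos: [455.0, 92.9, 131.3]
ee_rot: [1.113, 1.143, 0.422]
ft_force: [0.5, -0.6, -1.3]
opening: 17.5
```

```bash
python3 st.py -102 -75 132 30 10; python3 hook.py 75
```

```text
t 13.05 tcp_s [-103.2   72.7  131.3] tool x [ 0.864  0.004 -0.504] z [-0.001 -1.    -0.009] open 17.5 F_s [-0.3 -0.7 -1.3] q [-0.44 -0.18  2.13  1.09  1.34 -0.29]
[0.0, 0.2, 14.8] [-0.05, -0.02, 0.03]
[0.0, 0.2, 14.8] [-0.05, -0.02, 0.03]
[0.0, 0.2, 14.8] [-0.05, -0.02, 0.03]
[0.0, 0.2, 14.8] [-0.05, -0.02, 0.03]
[0.0, 0.2, 14.8] [-0.05, -0.02, 0.03]
[0.0, 0.2, 14.8] [-0.05, -0.02, 0.03]
[0.0, 0.2, 14.8] [-0.05, -0.02, 0.03]
[0.1, 0.2, 14.8] [-0.05, -0.02, 0.03]
[0.1, 0.1, 14.8] [-0.05, -0.02, 0.03]
[0.1, 0.1, 14.8] [-0.05, -0.02, 0.03]
side 25 theta med 1.51 far pts [[-88, 73, 244], [-89, 73, 228], [-88, 79, 237], [-88, 79, 234], [-88, 79, 230], [-88, 77, 227], [-87, 70, 234], [-87, 73, 234]]
top 41 theta med 1.43 far pts [[-84, 78, 244], [-82, 73, 249], [-83, 75, 245], [-83, 71, 240], [-84, 73, 234], [-80, 77, 248], [-81, 68, 237], [-79, 74, 247]]
```

Clear of hook_a. Now across to hook_b's line.

play_rows(hand=[-1,-1,-1,-1,-1], dp=[[0,0,10],[0,0,16],[0,0,16],[0,0,16],[0,0,16]], delta_rot=[[0,0,0],[0,0,0],[0,0,0],[0,0,0],[0,0,0]])

```text
t: 13.57
ee_pos: [521.3, 58.2, 130.7]
ee_rot: [1.113, 1.143, 0.422]
ft_force: [-0.0, 0.6, -1.2]
opening: 17.5
```

play_rows(hand=[-1,-1,-1,-1,-1], dp=[[0,0,16],[0,0,16],[0,0,16],[0,0,16],[0,0,8]], delta_rot=[[0,0,0],[0,0,0],[0,0,0],[0,0,0],[0,0,0]])

```text
t: 13.98
ee_pos: [584.9, 23.1, 130.2]
ee_rot: [1.113, 1.142, 0.422]
ft_force: [0.5, -0.4, -0.8]
opening: 17.2
```

```bash
python3 st.py
python3 - <<'E'
from h import *
s,p,R=now(); t=w2s(p)[0]
for n in('side','top'):
  I,D=robot.camera(n)
  r,c=np.nonzero(D>0);P=w2s(unproj(n,np.c_[r,c],D[r,c]))
  for lo,hi,w in((198,222,30),(222,262,30),(45,110,40)):
    g=(P[:,2]>lo)&(P[:,2]<hi)&(abs(P[:,1]+75)<w)&(P[:,0]<-93)&(P[:,0]>-140); print(n,lo,g.sum(),np.percentile(P[g],[2,50,98],0).round(1).tolist() if g.sum() else '')
  if n=='side': cv2.imwrite('pics/c7.png',cv2.resize(I[120:230,250:390,::-1],None,fx=5,fy=5,interpolation=cv2.INTER_CUBIC))
E
```

```text
t 13.98 tcp_s [-102.   -74.8  130.2] tool x [ 0.864  0.003 -0.504] z [-0.001 -1.    -0.008] open 17.2 F_s [-0.1 -0.6 -0.8] q [-0.46  0.23  1.71  1.08  1.35 -0.3 ]
side 198 0 
side 222 3 [[-125.6, -83.7, 251.6], [-120.9, -81.2, 253.6], [-119.4, -78.0, 256.3]]
side 45 113 [[-125.6, -104.9, 50.7], [-121.1, -90.2, 73.6], [-116.0, -59.9, 103.9]]
top 198 21 [[-123.6, -89.9, 200.0], [-119.2, -78.3, 215.1], [-115.2, -68.9, 221.4]]
top 222 20 [[-119.0, -95.2, 223.8], [-118.0, -73.7, 251.2], [-115.6, -57.6, 260.5]]
top 45 13 [[-119.6, -92.4, 57.3], [-118.5, -56.1, 85.6], [-115.2, -47.3, 104.2]]
```

View pics/c7.png

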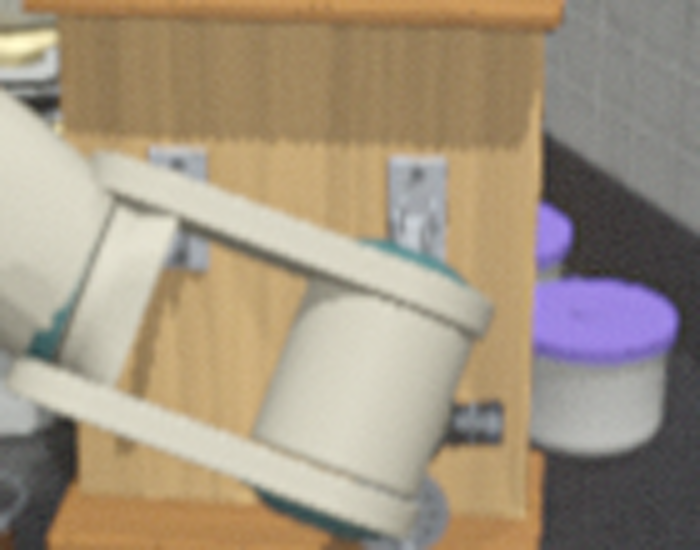

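View 7: the wrist hides the skimmer in the side camera and hook_b is visible at crop px (415,215). From the top depth, the ring is centred at about (-118, -76, 237), so it is in line with hook_b and at passing height. Inserting.

play_rows(hand=[-1,-1,-1,-1,-1], dp=[[6,3.5,-1],[7,4,0],[8,4.7,0],[8,4.7,0],[8,4.7,0]], delta_rot=[[0,0,0],[0,0,0],[0,0,0],[0,0,0],[0,0,0]])

```text
t: 14.5
ee_pos: [603.6, 63.0, 130.6]
ee_rot: [1.113, 1.143, 0.423]
ft_force: [-0.0, 0.2, -1.7]
opening: 17.5
```

play_rows(hand=[-1,-1,-1,-1,-1], dp=[[8,4.7,0],[7,4,0],[0,0,0],[0,0,0],[0,0,0]], delta_rot=[[0,0,0],[0,0,0],[0,0,0],[0,0,0],[0,0,0]])

```text
t: 14.92
ee_pos: [611.7, 76.7, 130.3]
ee_rot: [1.113, 1.143, 0.422]
ft_force: [0.3, -0.5, -2.3]
opening: 17.2
```

```bash
python3 st.py; python3 hook.py -75
python3 - <<'E'
from h import *
for n in('side','top'):
  I,D=robot.camera(n)
  r,c=np.nonzero(D>0);P=w2s(unproj(n,np.c_[r,c],D[r,c]))
  for lo,hi,w in((198,222,30),(248,268,30),(45,110,40)):
    g=(P[:,2]>lo)&(P[:,2]<hi)&(abs(P[:,1]+75)<w)&(P[:,0]<-43)&(P[:,0]>-90); print(n,lo,g.sum(),np.percentile(P[g],[2,50,98],0).round(1).tolist() if g.sum() else '')
I,D=robot.camera('top'); cv2.imwrite('pics/c8.png',cv2.resize(I[130:250,230:350,::-1],None,fx=5,fy=5,interpolation=cv2.INTER_CUBIC))
E
```

```text
t 14.92 tcp_s [-42.1 -72.5 130.3] tool x [ 0.864  0.004 -0.504] z [-0.    -1.    -0.008] open 17.2 F_s [-0.3 -0.5 -2.3] q [-0.34  0.25  1.68  1.11  1.26 -0.24]
side few 0
top 49 theta med 1.41 far pts [[-83, -78, 245], [-83, -77, 239], [-84, -75, 230], [-81, -74, 245], [-82, -72, 240], [-80, -77, 247], [-79, -79, 249], [-81, -82, 242]]
side 198 0 
side 248 0 
side 45 123 [[-66.9, -101.1, 52.5], [-62.2, -85.4, 66.9], [-56.5, -50.3, 102.9]]
top 198 15 [[-64.7, -89.4, 200.3], [-59.4, -71.1, 215.4], [-52.9, -63.4, 221.8]]
top 248 15 [[-76.8, -91.6, 248.3], [-57.6, -76.4, 254.2], [-54.8, -60.0, 261.4]]
top 45 16 [[-59.4, -92.1, 64.0], [-58.5, -53.2, 86.0], [-55.0, -43.8, 103.7]]
```

View pics/c8.png

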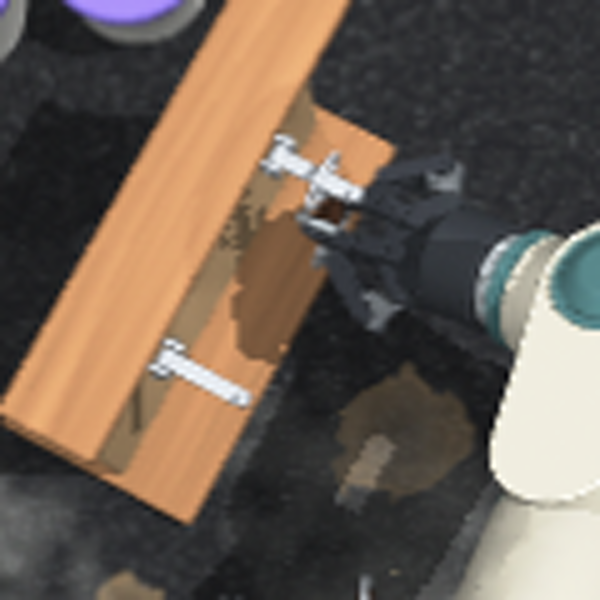

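View 8: the ring (crop px (325,190)) encloses hook_b's bar inboard of its finger, and hook_a is empty at (205,375). Lowering 20 mm.

play_rows(hand=[-1,-1,-1,-1,-1], dp=[[2,-3.5,0],[2,-3.5,0],[2,-3.5,0],[2,-3.5,0],[2,-3,0]], delta_rot=[[0,0,0],[0,0,0],[0,0,0],[0,0,0],[0,0,0]])

```text
t: 15.58
ee_pos: [612.4, 77.0, 111.6]
ee_rot: [1.114, 1.14, 0.424]
ft_force: [-0.2, -1.1, 11.5]
opening: 17.1
```

```bash
python3 st.py
python3 - <<'E'
from h import *
I,D=robot.camera('top')
r,c=np.nonzero(D>0);P=w2s(unproj('top',np.c_[r,c],D[r,c]))
for lo,hi,w in((175,200,30),(200,215,30),(218,248,30),(30,90,40)):
    g=(P[:,2]>lo)&(P[:,2]<hi)&(abs(P[:,1]+75)<w)&(abs(P[:,1]+75)>8)&(P[:,0]<-43)&(P[:,0]>-90); print(lo,g.sum(),np.percentile(P[g],[2,50,98],0).round(1).tolist() if g.sum() else '')
E
```

```text
t 15.58 tcp_s [-41.6 -72.9 111.6] tool x [ 0.865  0.003 -0.502] z [-0.001 -1.    -0.007] open 17.1 F_s [-1.1 -0.4 11.5] q [-0.34  0.28  1.69  1.13  1.24 -0.28]
175 1 [[-59.0, -66.8, 180.2], [-59.0, -66.8, 180.2], [-59.0, -66.8, 180.2]]
200 6 [[-59.1, -93.1, 203.6], [-57.6, -78.4, 207.4], [-55.7, -59.9, 209.2]]
218 13 [[-63.0, -96.1, 220.9], [-57.7, -65.7, 231.4], [-55.4, -53.2, 240.1]]
30 15 [[-58.9, -91.7, 41.7], [-57.6, -54.4, 57.7], [-55.3, -45.9, 86.6]]
```

play_rows(hand=[-1,-1,-0.5,-0.3,0], dp=[[-0.7,1.3,0],[0,0,0],[0,0,0],[0,0,0],[0,0,0]], delta_rot=[[0,0,0],[0,0,0],[0,0,0],[0,0,0],[0,0,0]])

```text
t: 16.05
ee_pos: [611.6, 77.1, 112.0]
ee_rot: [1.113, 1.143, 0.422]
ft_force: [-0.4, 0.9, 0.6]
opening: 40.7
```

play_rows(hand=[0,0,0,0,0], dp=[[0,0,0],[0,0,0],[0,0,0],[0,0,0],[0,0,0]], delta_rot=[[0,0,0],[0,0,0],[0,0,0],[0,0,0],[0,0,0]])

```text
t: 16.47
ee_pos: [611.7, 77.0, 112.1]
ee_rot: [1.113, 1.142, 0.422]
ft_force: [-0.2, 0.2, -0.3]
opening: 42.8
```

play_rows(hand=[0,0,0,0,0], dp=[[-8,0,0],[-15,0,0],[-25,0,0],[-25,0,0],[-25,0,0]], delta_rot=[[0,0,0],[0,0,0],[0,0,0],[0,0,0],[0,0,0]])

```text
t: 16.88
ee_pos: [570.5, 1.6, 162.3]
ee_rot: [1.113, 1.143, 0.422]
ft_force: [0.6, -0.4, -0.3]
opening: 42.5
```

play_rows(hand=[-1,-1,-1,-1,-1], dp=[[-20,0,0],[-20,0,0],[-15,0,0],[0,0,0],[0,0,0]], delta_rot=[[0,0,0],[0,0,0],[0,0,0],[0,0,0],[0,0,0]])

```text
t: 17.3
ee_pos: [548.8, -39.9, 189.7]
ee_rot: [1.113, 1.141, 0.421]
ft_force: [0.3, 0.1, -0.5]
opening: 0.1
```

```bash
cat > sk.py <<'E'
from h import *
for n in('side','top'):
  I,D=robot.camera(n)
  r,c=np.nonzero(D>0);P=w2s(unproj(n,np.c_[r,c],D[r,c]))
  for lo,hi,w in((35,85,40),(100,180,20),(180,212,26),(218,242,26)):
    g=(P[:,2]>lo)&(P[:,2]<hi)&(abs(P[:,1]+75)<w)&((abs(P[:,1]+75)>8)|(P[:,2]<212))&(P[:,0]<-43)&(P[:,0]>-78); print(n,lo,g.sum(),np.percentile(P[g],[2,50,98],0).round(1).tolist() if g.sum() else '')
E
python3 st.py; python3 sk.py; python3 hook.py -75; python3 -c "
from h import *
print([(round(b['p'],2),w2s(unproj('top',b['pixel'],1)).size,b['pixel']) for b in robot.mark_of('top','skimmer')])"
```

```text
t 17.3 tcp_s [-174.6  -73.4  189.7] tool x [ 0.864  0.002 -0.504] z [-0.002 -1.    -0.007] open 0.1 F_s [ 0.2 -0.2 -0.5] q [-0.6   0.13  1.69  1.03  1.53 -0.26]
side 35 165 [[-66.5, -104.3, 36.9], [-61.3, -82.5, 54.1], [-56.5, -50.6, 82.9]]
side 100 4 [[-66.7, -82.0, 100.8], [-64.9, -81.8, 103.5], [-64.0, -78.8, 108.4]]
side 180 0 
side 218 0 
top 35 27 [[-59.6, -100.9, 42.2], [-58.8, -68.6, 60.9], [-53.7, -48.1, 82.8]]
top 100 26 [[-64.6, -82.9, 105.0], [-62.9, -71.2, 144.2], [-52.4, -68.1, 173.5]]
top 180 17 [[-63.3, -92.7, 181.9], [-58.0, -73.1, 196.7], [-52.4, -64.0, 209.6]]
top 218 12 [[-59.3, -95.2, 219.3], [-57.0, -74.8, 233.4], [-51.2, -55.6, 239.8]]
side few 0
top 49 theta med 1.42 far pts [[-85, -74, 238], [-83, -78, 246], [-84, -76, 241], [-82, -81, 248], [-82, -74, 247], [-82, -72, 238], [-80, -77, 245], [-78, -80, 243]]
[(0.66, 3, [166.6, 295.5]), (0.51, 3, [252.6, 275.2]), (0.51, 3, [252.9, 304.1])]
```

The skimmer hangs upright and released on hook_b: x ≈ -58 at both disc and ring, y ≈ -75, and hook_b's angle reads the same as before. Next I shift over to hook_a with shut fingers and go in below its bar.

play_rows(hand=[-1,-1,-1,-1,-1], dp=[[0,0,-12],[0,0,-16],[0,0,-16],[0,0,-16],[0,0,-16]], delta_rot=[[0,0,0],[0,0,0],[0,0,0],[0,0,0],[0,0,0]])

```text
t: 17.97
ee_pos: [481.4, -1.6, 189.5]
ee_rot: [1.113, 1.143, 0.423]
ft_force: [0.1, 0.5, 0.4]
opening: 0.2
```

play_rows(hand=[-1,-1,-1,-1,-1], dp=[[0,0,-16],[0,0,-16],[0,0,-16],[0,0,-16],[0,0,-8]], delta_rot=[[0,0,0],[0,0,0],[0,0,0],[0,0,0],[0,0,0]])

```text
t: 18.38
ee_pos: [417.8, 33.3, 190.0]
ee_rot: [1.113, 1.144, 0.423]
ft_force: [-0.2, -0.5, -0.9]
opening: 0.0
```

```bash
python3 st.py -67 75 192 30 5; python3 sk.py
```

```text
t 18.38 tcp_s [-173.5   76.7  190. ] tool x [ 0.864  0.005 -0.504] z [ 0.001 -1.    -0.009] open 0.0 F_s [-0.5 -0.  -0.9] q [-0.64 -0.32  2.11  1.03  1.59 -0.25]
[18.2, 11.1, 0.4] [-0.09, -0.06, 0.05]
[18.2, 11.1, 0.4] [-0.09, -0.06, 0.05]
[18.2, 11.0, 0.4] [-0.09, -0.06, 0.05]
[18.2, 11.0, 0.3] [-0.09, -0.06, 0.05]
[18.2, 11.0, 0.3] [-0.09, -0.06, 0.05]
side 35 247 [[-67.0, -104.2, 37.2], [-61.2, -75.5, 61.5], [-56.1, -47.1, 83.7]]
side 100 139 [[-72.5, -82.9, 103.0], [-65.6, -74.4, 142.2], [-59.1, -65.2, 178.8]]
side 180 43 [[-68.3, -94.7, 180.8], [-62.1, -74.1, 194.5], [-57.0, -54.7, 211.0]]
side 218 15 [[-67.0, -93.7, 218.8], [-60.1, -64.3, 226.7], [-57.3, -55.1, 232.1]]
top 35 28 [[-59.8, -100.0, 38.7], [-58.7, -70.7, 61.4], [-55.8, -48.9, 83.6]]
top 100 27 [[-64.6, -83.1, 105.3], [-62.8, -71.4, 146.7], [-52.8, -68.1, 176.8]]
top 180 16 [[-62.8, -92.6, 182.4], [-58.0, -73.4, 197.3], [-53.6, -63.0, 209.9]]
top 218 11 [[-69.3, -95.7, 219.8], [-56.6, -67.0, 231.9], [-54.7, -56.4, 238.3]]
```

play_rows(hand=[-1,-1,-1,-1,-1], dp=[[18,11,0.4],[18,11,0.4],[18,11,0.4],[18,11,0.4],[18,11,0.4]], delta_rot=[[0,0,0],[0,0,0],[0,0,0],[0,0,0],[0,0,0]])

```text
t: 18.9
ee_pos: [472.4, 124.6, 192.6]
ee_rot: [1.113, 1.142, 0.422]
ft_force: [0.7, 0.5, 0.1]
opening: -0.1
```

play_rows(hand=[-1,-1,-1,-1,-1], dp=[[-3,5,0],[-3,5,0],[-3,5,0],[-3,5,0],[-3,5,0]], delta_rot=[[0,0,0],[0,0,0],[0,0,0],[0,0,0],[0,0,0]])

```text
t: 19.32
ee_pos: [471.6, 122.4, 222.2]
ee_rot: [1.113, 1.142, 0.421]
ft_force: [-0.1, -0.0, -2.1]
opening: 0.1
```

play_rows(hand=[-1,-1,-1,-1,-1], dp=[[-3,5,0],[-3,5,0],[-3,5,0],[0,5.3,0],[0,5.3,0]], delta_rot=[[0,0,0],[0,0,0],[0,0,0],[0,0,0],[0,0,0]])

```text
t: 19.73
ee_pos: [474.4, 127.4, 249.0]
ee_rot: [1.113, 1.142, 0.422]
ft_force: [0.7, 0.1, -1.6]
opening: -0.1
```

```bash
python3 st.py -45.8 75 260.2 30 4; python3 hook.py 75
```

```text
t 19.73 tcp_s [-63.7  72.3 249. ] tool x [ 0.864  0.003 -0.504] z [-0.001 -1.    -0.008] open -0.1 F_s [ 0.4 -0.5 -1.6] q [-0.33 -0.34  2.    1.05  1.39  0.02]
[2.5, 4.7, -0.7] [-0.11, -0.04, 0.07]
[2.5, 4.7, -0.7] [-0.11, -0.04, 0.07]
[2.5, 4.7, -0.7] [-0.11, -0.04, 0.07]
[2.5, 4.7, -0.7] [-0.11, -0.04, 0.07]
side few 2
top 66 theta med 0.79 far pts [[-83, 69, 274], [-84, 79, 271], [-81, 66, 274], [-81, 73, 273], [-81, 80, 271], [-82, 83, 270], [-82, 76, 269], [-63, 75, 288]]
```

play_rows(hand=[-1,-1,-1,-1,-1], dp=[[1.7,5.2,-0.7],[1.7,5.2,-0.7],[3,4.7,-0.7],[3,4.7,0],[4,3.7,0]], delta_rot=[[0,0,0],[0,0,0],[0,0,0],[0,0,0],[0,0,0]])

```text
t: 20.25
ee_pos: [484.0, 149.5, 262.7]
ee_rot: [1.113, 1.142, 0.423]
ft_force: [-0.3, -2.8, 1.4]
opening: 0.2
```

play_rows(hand=[-1,-1,-1,-1,-1], dp=[[4,3.7,0],[2,1,0],[2,1,0],[0,0,0],[0,0,0]], delta_rot=[[0,0,0],[0,0,0],[0,0,0],[0,0,0],[0,0,0]])

```text
t: 20.67
ee_pos: [488.3, 157.2, 263.5]
ee_rot: [1.112, 1.142, 0.423]
ft_force: [-9.7, -12.5, 6.3]
opening: -0.2
```

```bash
python3 st.py -30 75 263 30 4; python3 hook.py 75
```

```text
t 20.67 tcp_s [-30.9  74.4 263.5] tool x [ 0.864  0.004 -0.504] z [ 0.    -1.    -0.007] open -0.2 F_s [-15.6   2.5   6.3] q [-0.25 -0.33  1.96  1.04  1.32  0.08]
[0.2, 0.0, -0.1] [-0.09, -0.05, 0.07]
[0.2, 0.0, -0.1] [-0.09, -0.05, 0.07]
[0.2, 0.0, -0.1] [-0.09, -0.05, 0.07]
[0.2, 0.0, -0.1] [-0.09, -0.05, 0.07]
side 4 theta med 0.58 far pts [[-57, 69, 264], [-44, 72, 255], [-38, 70, 257], [-41, 69, 255]]
top 61 theta med 0.29 far pts [[-76, 70, 279], [-58, 71, 292], [-56, 82, 292], [-56, 68, 291], [-52, 74, 292], [-60, 69, 288], [-54, 84, 291], [-53, 70, 291]]
```

play_rows(hand=[-1,-1,-1,-1,-1], dp=[[-15,-5,0],[-30,0,0],[-35,0,0],[-35,0,0],[-35,0,0]], delta_rot=[[0,0,0],[0,0,0],[0,0,0],[0,0,0],[0,0,0]])

```text
t: 21.18
ee_pos: [424.3, 41.0, 334.7]
ee_rot: [1.113, 1.143, 0.423]
ft_force: [1.3, 0.2, 0.4]
opening: -0.3
```

play_rows(hand=[-1,-1,-1,-1,-1], dp=[[-35,0,-10],[-35,0,-10],[-20,0,0],[0,0,0],[0,0,0]], delta_rot=[[0,0,0],[0,0,0],[0,0,0],[0,0,0],[0,0,0]])

```text
t: 21.6
ee_pos: [371.0, -17.8, 379.7]
ee_rot: [1.114, 1.141, 0.421]
ft_force: [0.3, 0.2, -0.4]
opening: 0.0
```

```bash
python3 st.py; python3 hook.py 75; python3 hook.py -75; python3 sk.py
python3 - <<'E'
from h import *
for n in('side','top'):
  I,D=robot.camera(n); r,c=np.nonzero(D>0);P=w2s(unproj(n,np.c_[r,c],D[r,c]))
  g=(abs(P[:,1]-75)<5)&(P[:,2]>240)&(P[:,2]<298)&(P[:,0]<-18)&(P[:,0]>-70); Q=P[g]
  if len(Q)>5: k=np.polyfit(Q[:,2],Q[:,0],1); print(n,'hook_a bar slope rad',-k[0].round(3),'x at 272',np.polyval(k,272).round(1),len(Q))
  if n=='side': cv2.imwrite('pics/c9.png',cv2.resize(I[120:230,250:390,::-1],None,fx=5,fy=5,interpolation=cv2.INTER_CUBIC))
  for q in('mug','tin','onion'):
    b=robot.boxes_of(n,q); print(q,[(round(x['p'],2),np.round(x['rect']).tolist()) for x in b[:1]])
E
```

```text
t 21.6 tcp_s [-240.7   93.2  379.7] tool x [ 0.864  0.002 -0.504] z [-0.002 -1.    -0.008] open 0.0 F_s [ 0.4 -0.2 -0.4] q [-0.84 -0.49  1.84  1.08  1.97  0.03]
side 49 theta med 0.08 far pts [[-23, 74, 290], [-30, 73, 289], [-30, 76, 289], [-27, 80, 288], [-24, 71, 287], [-31, 73, 286], [-30, 70, 286], [-29, 76, 285]]
top 11 theta med 0.0 far pts [[-26, 73, 288], [-27, 75, 285], [-27, 68, 285], [-27, 71, 278], [-23, 79, 272], [-25, 77, 269], [-26, 73, 266], [-26, 75, 257]]
side 33 theta med 1.47 far pts [[-91, -76, 239], [-91, -79, 236], [-88, -73, 238], [-88, -73, 235], [-88, -79, 228], [-87, -75, 240], [-87, -73, 228], [-86, -73, 231]]
top 46 theta med 1.42 far pts [[-84, -76, 243], [-84, -74, 235], [-81, -74, 244], [-82, -79, 240], [-82, -72, 239], [-80, -77, 246], [-81, -82, 242], [-78, -73, 240]]
side 35 248 [[-66.5, -104.1, 36.5], [-61.3, -75.8, 61.0], [-56.3, -47.0, 83.5]]
side 100 147 [[-71.5, -82.9, 102.9], [-65.8, -74.6, 141.8], [-58.3, -65.2, 179.0]]
side 180 38 [[-67.9, -92.8, 180.5], [-61.6, -74.2, 193.9], [-55.5, -54.4, 208.3]]
side 218 17 [[-65.1, -94.6, 218.5], [-61.5, -64.2, 227.1], [-59.1, -53.5, 232.6]]
top 35 28 [[-60.2, -101.2, 37.7], [-58.8, -71.5, 63.6], [-56.2, -48.7, 84.1]]
top 100 23 [[-64.5, -83.4, 106.2], [-63.2, -71.8, 145.9], [-52.5, -68.0, 176.2]]
top 180 19 [[-63.2, -94.9, 180.9], [-58.1, -73.4, 196.7], [-53.2, -62.4, 211.8]]
top 218 12 [[-70.5, -95.3, 226.4], [-57.3, -74.9, 233.2], [-51.3, -55.5, 236.8]]
side hook_a bar slope rad -0.054 x at 272 -28.5 56
mug [(0.97, [336.0, 293.0, 47.0, 54.0])]
tin [(0.83, [240.0, 176.0, 23.0, 33.0])]
onion [(0.73, [262.0, 258.0, 26.0, 25.0])]
top hook_a bar slope rad 0.026 x at 272 -25.7 9
mug [(0.74, [408.0, 196.0, 31.0, 28.0])]
tin [(0.74, [194.0, 214.0, 24.0, 26.0])]
onion [(0.55, [292.0, 169.0, 6.0, 16.0])]
```

View pics/c9.png

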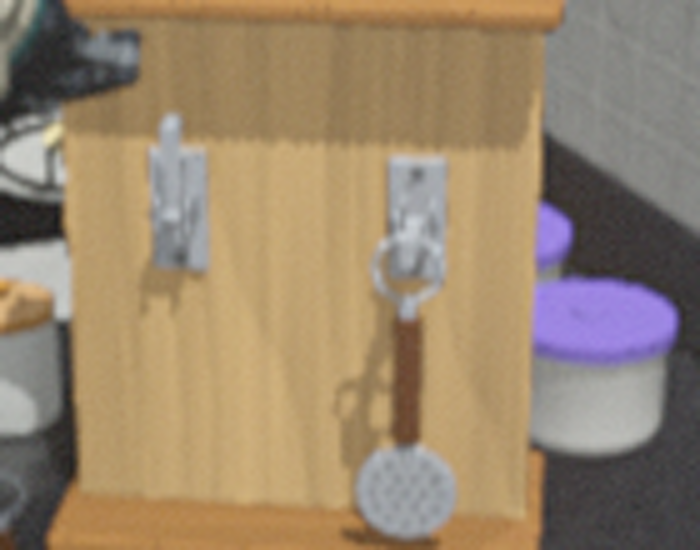

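View 9: hook_a is folded flat (crop px (170,190)) and the skimmer hangs by its ring on hook_b (ring at (407,265), disc at (407,490)). The side depth puts hook_a's bar within about 0.05 rad of vertical. The gripper is clear, so I'm handing in.

```bash
python3 -c "
from rig import robot
print(robot.sign_off())"
```

```text
the job is handed in; nothing more can be done
None
```

The skimmer now hangs by its ring on the hook that was empty, released and upright. That hook is out at its stop, and the emptied hook is folded flat. I handed the job in at about 21.6 s of the 72 s allowed; the hand-in gives no verdict.

- **Folding hook_b out:** My pinch slipped off about half way. I pressed the bar home from above with shut fingers until it pushed back with about 21 N at its stop.
- **Moving the skimmer:** I pinched its handle, raised it 20 mm off hook_a, carried it across and lowered it onto hook_b. It pressed on the bar with about 11 N as it came down, so I eased it up slightly before letting go.
- **Folding hook_a flat:** I pushed it up from below with shut fingers until it pushed back with about 16 N.

**Last checks:**
- **Skimmer:** x is about -58 mm and y about -75 mm, in line with hook_b. x is nearly the same at the ring and the disc, so it hangs upright.
- **hook_b:** depth gives 1.47 rad (side camera) and 1.42 rad (top camera). The rough fit reads slightly low: it gave 1.48 and 1.42 for hook_a while that was fully out, so I take hook_b as fully out.
- **hook_a:** the bar fit gives -0.05 rad (side) and 0.03 rad (top), and the rough fit 0.08 and 0.00. All are under the 0.12 limit.
- **Mug, tin and onion:** the side camera found all three where they started. The top camera found the mug and tin in place. Its best match for the onion landed on something else, so I did not use it.

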